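# Push a used microplate through the flap of the plate chute

## Robot

A 6-joint arm with a two-finger parallel gripper is mounted at the origin on the work surface. World frame = base frame: x ahead of the robot, y to its left, z up, the work surface at z = 0. Lengths are in m, angles in rad, forces in N, time in s.
With the tool pointing down it reaches from about 0.3 to 0.775 m from the base axis. Payload 14.6 kg.
Tool frame: the origin (TCP) lies on the centre line of the jaws, within the pads' length; the fingertips stand 19 mm ahead of it and the grasp point (between the pads) is the TCP; z points along the fingers, y is the direction in which the jaws open and shut (so a half turn about z gives the same grasp; the last joint's range is limited). The gripper opens to 94 mm and grips with 3 to 60 N. Pads are 16 mm wide; open, the fingers measure 119 mm over their backs; the gripper's body (75 mm by 177 mm) begins 78 mm behind the grasp point.
Start: joints at [-1.228, 0.3, 1.521, -0, 1.321, -0.067], TCP at [0.219, -0.504, 0.201] pointing down, gripper open.
Joint ranges: [-3.03, 3.03], [-0.79, 2.21], [0.23, 2.52], [-1.04, 4.18], [0, 3.07], [-2.55, 2.55]. Speed limits (rad/s): [2.22, 2.22, 2.57, 3.14, 3.14, 3.14].

## Interface

Orientations are given as [roll, pitch, yaw] about the fixed x, y, z axes, in that order (R = Rz(yaw) Ry(pitch) Rx(roll)).
In Python, from station import ctrl gives the robot as it stands. The module is installed in compiled form; this text tells all that it offers.
- The arm moves only by the shell command python3 -m creep 'ROWS' [FORCE]. ROWS is a JSON object of lists of equal length, an entry for each row: "translation": the shift along the world's x, y, z in mm, a list of three; "yaw": the turn about the world's z in rad; "gripper": the closure in counts, from 0 (fully open) to 255 (shut). A call has 1 to 5 rows; each row is the pose to reach, as a shift and turn from the pose measured when the call began; what a row does not reach only later rows make up. A row lasts 1/12 s, in which the tool goes at most 41.7 mm and 7.16 degrees, less where a joint would pass 70% of its speed; a pose out of reach is approached as far as the arm can. A call with a gripper value outside its range is refused whole. The fingers move at their own pace and stop on an object; FORCE is the grip in N (left out, the last holds). Time passes only in rows, so rows that repeat a pose let the fingers close. It gives the time, the measured TCP pose, the force and the opening at its end, in the units of the state.
- ctrl.get_obs(): the state, without advancing time (a new reading comes with each control period).
- ctrl.camera(name): name is "scene" or "side" or "wrist"; returns a dict with "pixels" (400x640x3 uint8, red, green, blue), "depth" (400x640 float32, m along the optical axis (not along the pixel's ray), 0 where there is no reading), "fx", "fy", "cx", "cy" (pixels), "R" (3x3) and "t" (3): a world point X has camera coordinates R X + t; the wrist camera has in their place "tool_from_camera" (4x4, takes a point from camera to tool coordinates, whose origin is the TCP and whose axes are the flange's). Camera axes: x right, y down, z forward; pixel columns grow to the right and rows downward; lengths in m; the calibration is good to about 2 mm. A picture is of the moment at which its call begins: read the wrist's pose just before it.
- ctrl.hand_in(): hands the job in, once; it reports no verdict.
The state is a dict: "time_s": time; "qpos": joint angles; "joint_vel": joint speeds; "tau": joint torques, N m; "ee_pos": TCP position; "eef_rot": TCP orientation; "force": force on the tool from outside, world axes, zero at the start; "moment": the same for the moment, N m; "grip_width": finger opening in m.
Only numpy, scipy, OpenCV 4.12 (cv2) and the standard library are available. Lean on these libraries where they do the work, as an engineer would, in place of code of your own. Each camera call takes 0.05 s, during which the arm holds its last target. There are 200 camera calls.

## Task

Discard the used microplate that is waiting on the feed shelf of the bench-top plate chute: with the fingers, slide it across the shelf to the mouth and push it in through the hanging flap until it slides down into the bin, then draw back so that the flap swings fully shut behind it. Only push the plate, do not lift or carry it; leave the small bottle on the shelf and the other things on the bench where they stand.

Things in the scene. Friction and masses are not known exactly. Their poses are not given: they have to be found in the camera images.
- chute: Fixed used-plate chute: steel feed shelf on the robot's side, behind it a white bin under a clear hood. Origin at bench level below the mouth's middle; x points inward (the way plates go), y left along the mouth, z up. Here, in mm: shelf top z 95, x -220 to -10, y -175 to 175, 3 thick, no rims; at x -10 it ends where a slide drops into the bin. Hood 200 wide, its flat top z 157.
- mouth (a point): Middle of the mouth's bottom, at shelf level (95 mm) in the hood's upright front face (chute x 0, panel 3 thick), 10 mm beyond the shelf's end. Axes as the chute's. The mouth is 104 wide and 54 high, with an 8 mm lintel above it. Flared lead-in guides, 22 high, 3 thick, run from y +-53 at x -3 out to y +-76 at x -29 (mm from here).
- slide_top (a point): Middle of the shelf's end, at shelf level, 10 mm before the mouth. From here a polished steel slide (friction about 0.15) goes 35 degrees down for 155 mm to the bin's flat floor, 6 mm above the bench; a plate that has tipped onto it runs down by itself. The bin is 194 wide inside and ends 225 mm behind the mouth; seen from above through the clear hood.
- flap (a joint): Hinge of the mouth's flap, rad: 0 = hanging shut (upright), grows as its lower edge swings inward (+x of the chute), stop at 1.45. It cannot swing outward. No spring: it falls shut by its own 45 g (well under 1 N opens it) and rests on whatever lies under it.
- flap_edge (a point): Middle of the flap's lower edge. The flap is a metal sheet 100 wide, 3 thick, with an 8 mm round weight rod along the lower edge on its inner side; its level hinge axis lies along the chute's y at chute x 8, z 147 mm; this edge is 62 mm from it, so when shut it hangs 10 mm below shelf level just behind the mouth.
- plate: The used microplate: flat white 96-well plate, 127.8 (its x) x 85.5 (its y) x 14.4 mm high, 60 to 115 g, lying on the shelf left or right of the mouth's line, a little turned; its lowest 3.5 mm is a skirt 2 mm wider. Origin: centre of its underside. It enters only long side inward. Once over half is past the shelf's end it tips and slides down; if it hangs, push its tail right over.
- dropper: Small amber bottle with a blue cap, 38 mm across, about 70 mm high, standing on the shelf on the other side of the mouth's line from the plate. Origin at the centre of its underside. To be left alone.
- tip_box: Blue pipette-tip box on the bench right of the chute, 122 x 82 x 52 mm, origin at the centre of its underside. Leave alone.
- tube_rack: Red tube rack with capped tubes on the bench left of the chute, 70 x 170 x 96 mm, origin at the centre of its underside. Leave alone.
- beaker: Glass beaker on the bench right of the chute, 68 mm across, 85 mm high, origin at the centre of its underside. Leave alone.
- clean_plates: Stack of three clean lidded plates on the bench left of the chute, 128 x 86 x 49 mm, origin at the centre of its underside. Leave alone.
There are look-alikes about, which are no part of the job. Of the things shaped like the plate, the white one is meant.

How it is judged:
On the way, in this order (a step that is already met when the one before it is completed fails the run):
1. the plate, in line with the mouth, has pushed the flap open (value of joint flap above 0.3 rad and x of plate in the frame of chute above -0.07 m and y of plate in the frame of chute between -0.03 and 0.03 m), for 0.05 s.
2. the plate lies down in the bin (height (world z) of plate below 0.04 m and x of plate in the frame of chute above 0.03 m), for 0.2 s.
At the end, for the whole second after the job is handed in: The plate lies at rest in the bin (its origin below 40 mm, more than 30 mm behind the mouth, inside the bin's walls), the flap hangs shut (within 0.06 rad), and the small bottle and the other listed things stand within 25 mm of where they were, the small bottle upright (all of step 2 and x of plate in the frame of chute below 0.2 m and y of plate in the frame of chute between -0.09 and 0.09 m and linear speed of plate below 0.02 m/s and value of joint flap below 0.06 rad and angle between dropper's own z axis and vertical below 0.2 rad and distance of each of dropper, tip_box, tube_rack, beaker, clean_plates from where it was at the start of the episode below 0.025 m); the robot touches nothing.
It fails at once if the plate is lifted more than 20 mm off the shelf (height (world z) of plate above 0.115 m).
It fails at once if the plate is pushed off the shelf onto the bench (height (world z) of plate below 0.075 m and x of plate in the frame of chute below -0.02 m).
It fails at once if the small bottle is moved more than 25 mm or tipped (distance of dropper from where it was at the start of the episode above 0.025 m or angle between dropper's own z axis and vertical above 0.4 rad).
It fails at once if another thing on the bench is moved more than 25 mm (distance of any of tip_box, tube_rack, beaker, clean_plates from where it was at the start of the episode above 0.025 m).
It also fails if it takes over 48 s, if anything falls off the work surface, if the arm or the gripper's body presses on something with over 40 N, if the wrist force passes 120 N, or if a joint passes its speed limit or range.

## Working session

There is one attempt and no reset: what is moved stays moved. The work goes in short steps, Python scripts to look and compute and a shell command to move; the robot and the scene stay as the last step left them, time stands still between calls to the robot, and variables do not carry over. Pictures are saved under pics/ and viewed, about 8 in all and at most 12, crops included, and the job is handed in when it is done.

```bash
mkdir -p pics; cat > h.py <<'E'
import numpy as np, cv2
from station import ctrl
def cam(n):
    o=ctrl.get_obs(); c=ctrl.camera(n); 
    if n=='wrist':
        from scipy.spatial.transform import Rotation as Ro
        T=np.eye(4);T[:3,:3]=Ro.from_euler('xyz',o['eef_rot']).as_matrix();T[:3,3]=o['ee_pos']
        M=np.linalg.inv(T@c['tool_from_camera']);c['R']=M[:3,:3];c['t']=M[:3,3]
    return c
def save(c,f,crop=None,s=1):
    p=c['pixels'][:,:,::-1]
    if crop: x0,y0,x1,y1=crop;p=p[y0:y1,x0:x1]
    cv2.imwrite(f,cv2.resize(p,None,fx=s,fy=s))
def ray(c,u,v,z):
    R=np.array(c['R']);t=np.array(c['t']);d=R.T@np.array([(u-c['cx'])/c['fx'],(v-c['cy'])/c['fy'],1]);o=-R.T@t
    return o+d*(z-o[2])/d[2]
def cloud(c):
    v,u=np.mgrid[:400,:640];d=c['depth'];P=np.stack([(u-c['cx'])/c['fx']*d,(v-c['cy'])/c['fy']*d,d],-1)
    return (P-np.array(c['t']))@np.array(c['R'])
E
python3 - <<'E'
from h import *
a=cam('scene');b=cam('side')
cv2.imwrite('pics/1.png',np.vstack([a['pixels'],b['pixels']])[:,:,::-1][::1]) if 0 else None
save(a,'pics/1.png',s=1.25);save(b,'pics/2.png',s=1.25)
print(ctrl.get_obs())
for c in(a,b):print(-np.array(c['R']).T@c['t'],c['R'])
E
```

```text
{'time_s': 0.1, 'qpos': array([-1.22755719e+00,  3.00390470e-01,  1.52150083e+00,  2.33537297e-05,
        1.32068170e+00, -6.65722047e-02]), 'joint_vel': array([-0.00039732, -0.00095108,  0.00025746, -0.00092714,  0.00061788,
       -0.00096897]), 'tau': array([ 4.05109429e-03, -5.32631207e+01, -3.53281975e+01,  7.10032973e-02,
        2.34478764e-02, -1.05652928e-04]), 'ee_pos': array([ 0.2190804 , -0.50423601,  0.2004645 ]), 'eef_rot': array([-3.14061598e+00, -8.77872483e-05,  4.09805507e-01]), 'force': array([-0.4159957 ,  0.06934851,  0.39750721]), 'moment': array([-0.01772794,  0.0464464 ,  0.00249814]), 'grip_width': 0.09403568775166689}
[ 1.25808446 -0.51413604  1.09736995] [[ 0.57911863  0.81516689  0.01116015]
 [ 0.61427635 -0.42731806 -0.66337308]
 [-0.53599083  0.39102713 -0.74820559]]
[0.29746927 0.79754301 0.71815517] [[-0.96614491 -0.25750784 -0.01592863]
 [-0.14013582  0.57560986 -0.80562723]
 [ 0.216624   -0.77612048 -0.59220861]]
```

View pics/1.png

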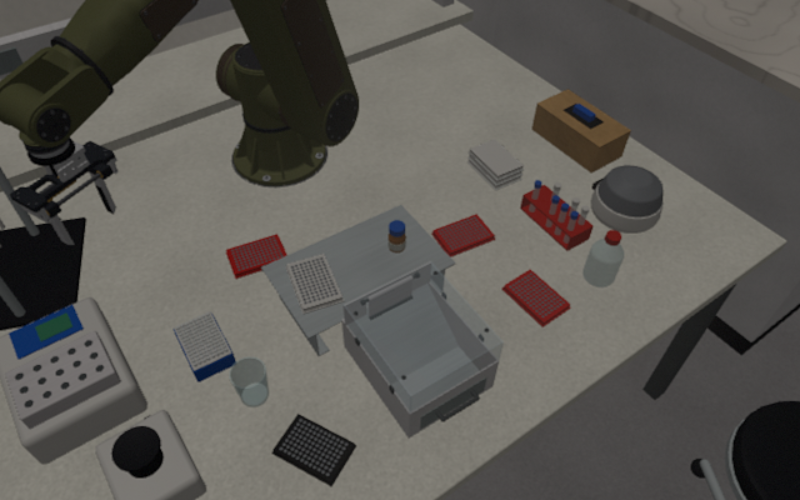

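View pics/2.png

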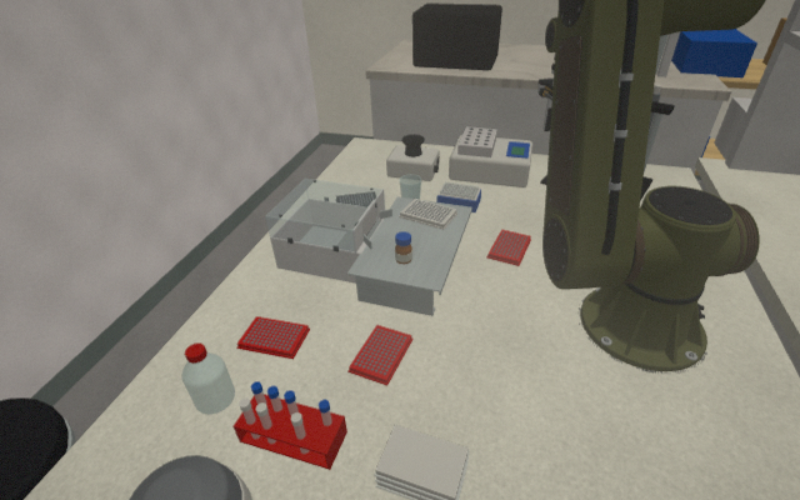

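Scene view (800×500): white plate on the shelf at about (314,281). The look-alikes are red plates at (257,255), (463,235) and (536,297), a black one at (314,449) and a lidded clean stack at (495,163). Only the one on the shelf is white and unlidded, so it is the target. The bottle is at (397,236) and the mouth is near (390,295). Next I measure with depth and confirm in a crop.

```bash
python3 - <<'E'
from h import *
a=cam('scene');b=cam('side')
save(a,'pics/3.png',(190,150,410,350),3.5)
for c in(a,b):
    P=cloud(c);ok=c['depth']>0
    def rect(zl,zh,near,r,name,sat=None):
        m=ok&(P[...,2]>zl)&(P[...,2]<zh)&(np.hypot(P[...,0]-near[0],P[...,1]-near[1])<r)
        n,l,s,_=cv2.connectedComponentsWithStats(m.astype(np.uint8))
        k=1+np.argmax(s[1:,4]);q=P[l==k]
        (x,y),(w,h),an=cv2.minAreaRect((q[:,:2]*1000).astype(np.float32))
        print(name,len(q),round(x,1),round(y,1),round(w,1),round(h,1),round(an,1),np.median(q[:,2]))
    s=ray(a,358/1.25,234/1.25,.095);p=ray(a,314/1.25,281/1.25,.11);d=ray(a,397/1.25,228/1.25,.165)
    print(s,p,d)
    rect(.088,.102,s,.3,'shelf')
    rect(.103,.118,p,.1,'plate')
    rect(.12,.18,d,.05,'bottle')
for f in[(402,206),(262,268),(455,262),(310,325)]:print(ray(a,f[0]/1.25,f[1]/1.25,.095))
E
```

```text
[ 0.44588335 -0.02948364  0.095     ] [ 0.51677259 -0.18081647  0.11      ] [0.53418955 0.01189539 0.165     ]
shelf 5767 543.6 -79.3 351.9 262.1 87.9 0.0957140927081372
plate 1288 512.4 -181.3 82.1 131.7 76.5 0.11000267182507588
bottle 255 527.8 13.8 35.8 36.4 26.1 0.15296305075647973
[ 0.44588335 -0.02948364  0.095     ] [ 0.51677259 -0.18081647  0.11      ] [0.53418955 0.01189539 0.165     ]
shelf 4082 576.4 -81.0 355.0 322.9 87.4 0.0939648885388264
plate 561 513.8 -180.0 87.2 126.6 77.0 0.10831644285425586
bottle 230 524.0 18.9 34.2 36.0 70.9 0.14818231185294373
[0.42946785 0.10118798 0.095     ]
[ 0.41339852 -0.24695312  0.095     ]
[0.63094771 0.09449244 0.095     ]
[ 0.59587099 -0.2375902   0.095     ]
```

View pics/3.png

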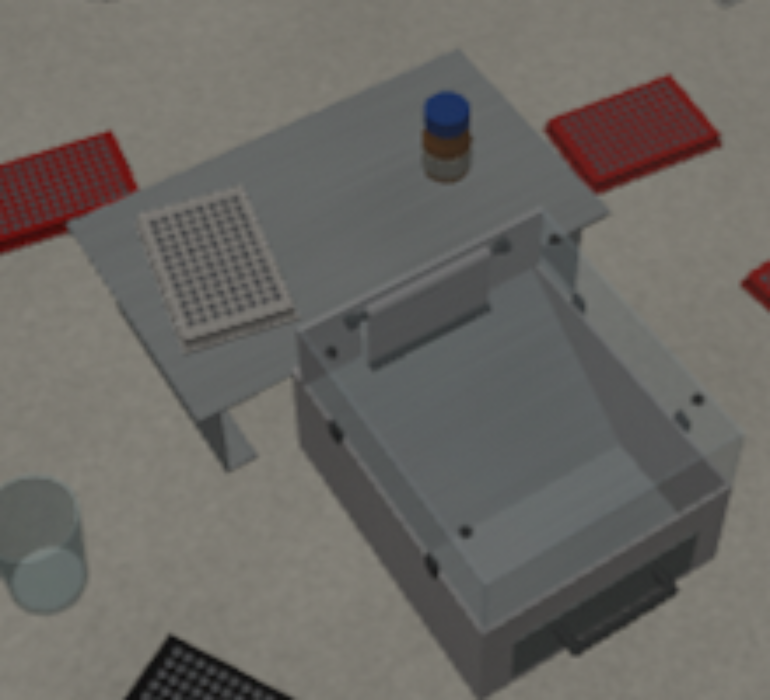

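The crop confirms it: white unlidded 96-well plate at crop (215,265), long side pointing roughly inward, right of the mouth (flap at crop (430,300)), bottle on the left at (446,140).

Estimates: chute yaw about -0.044 rad, origin about (0.641, -0.083). Plate in the chute frame is about (-124, -104) mm, turned about -0.19 rad relative to the chute. Plan: push the side with two fingers spread along chute x, then push the tail with the fingers spread along chute y.

```bash
python3 -m creep '{"translation":[[40,10,0],[80,22,0],[115,40,0],[145,60,0],[170,85,0]],"yaw":[0.12,0.24,0.36,0.48,0.6],"gripper":[60,60,60,60,60]}'
python3 -m creep '{"translation":[[30,30,0],[55,60,0],[85,90,0],[110,120,0],[120,145,0]],"yaw":[0.12,0.24,0.36,0.48,0.52],"gripper":[60,60,60,60,60]}'
python3 - <<'E'
from h import *
w=cam('wrist');save(w,'pics/4.png',s=1.25);print(ctrl.get_obs())
E
```

```text
time_s: 0.62
ee_pos: [0.3908, -0.4184, 0.2001]
eef_rot: [-3.141, -0.0, 1.016]
force: [0.5, -0.6, 0.1]
grip_width: 0.0719
time_s: 1.03
ee_pos: [0.5129, -0.2708, 0.1997]
eef_rot: [-3.14, -0.001, 1.545]
force: [0.5, -0.4, -0.2]
grip_width: 0.0721
{'time_s': 1.0833, 'qpos': array([-5.44020915e-01,  3.66882538e-01,  1.43487140e+00,  8.12879317e-04,
        1.34160922e+00, -5.19702088e-01]), 'joint_vel': array([-0.08254801, -0.00425562,  0.00310185, -0.00797131,  0.00626491,
        0.01871273]), 'tau': array([-12.49770284, -54.98321772, -37.46653676,  -0.93007704,
        -0.10004295,  -0.71989389]), 'ee_pos': array([ 0.51355461, -0.26762375,  0.19978391]), 'eef_rot': array([-3.14044882e+00, -1.56612599e-03,  1.54629123e+00]), 'force': array([ 0.43588961,  3.38427245, -0.42109514]), 'moment': array([ 0.11907389, -0.15370018, -0.04089519]), 'grip_width': 0.07186539173457845}
```

View pics/4.png

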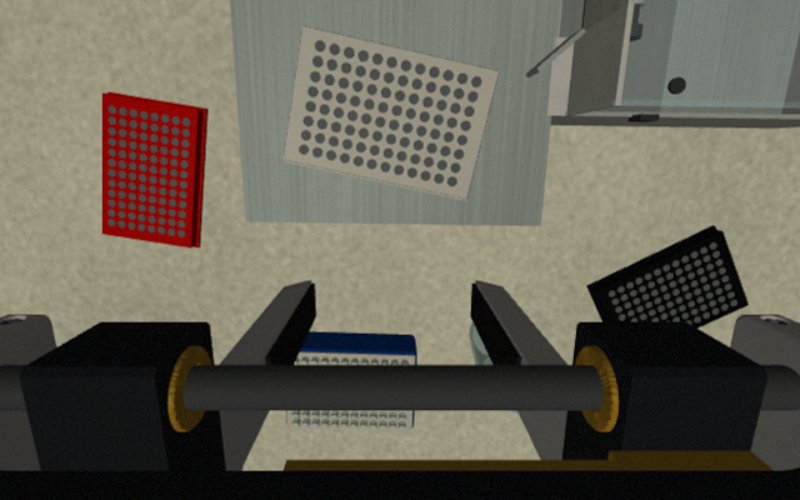

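The wrist view shows the plate with corners (302,28), (498,70), (466,200), (286,162), the shelf's right edge from (246,222) to (541,225), and the right guide's outer end at (530,75).

```bash
python3 - <<'E'
from h import *
w=cam('wrist')
r=lambda u,v,z:ray(w,u/1.25,v/1.25,z)[:2]
c=[r(*p,.1094) for p in[(302,28),(498,70),(466,200),(286,162)]]
pc=np.mean(c,0);d=c[1]-c[0]+c[2]-c[3]
s1,s2=r(246,222,.095),r(541,225,.095)
print('plate',pc,np.linalg.norm(d)/2,np.arctan2(d[1],d[0]))
e=s2-s1;t=np.arctan2(e[1],e[0]);print('shelf',s1,s2,np.linalg.norm(e),t)
t=-.044 if abs(t+.044)<.015 else t
X=np.array([np.cos(t),np.sin(t)]);Y=np.array([-X[1],X[0]])
o=s2+.01*X+.175*Y;print('origin',o,'from s1',s1+.22*X+.175*Y,t)
g=r(530,75,.117)-o;print('guide end',g@X,g@Y,'expect -.029,-.076')
k=[((q-o)@X,(q-o)@Y) for q in c];print('plate corners chute',np.round(k,3),(pc-o)@X,(pc-o)@Y)
print(ctrl.get_obs()['ee_pos'])
for cx,cy in[(-.124,-.19),(-.124,-.055),(-.21,0),(-.07,0)]:print((cx,cy),o+cx*X+cy*Y)
E
```

```text
plate [ 0.51281493 -0.1781123 ] 0.1226672410280918 -0.22533649754157548
shelf [ 0.4089385  -0.24574762] [ 0.61962623 -0.25306206] 0.210814660268766 -0.03470300254102207
origin [ 0.63731407 -0.07867129] from s1 [ 0.63642309 -0.08059387] -0.044
guide end -0.03421017184182166 -0.0790228301398125 expect -.029,-.076
plate corners chute [[-0.174 -0.054]
 [-0.052 -0.075]
 [-0.067 -0.157]
 [-0.187 -0.134]] -0.12000464521531945 -0.1048209610320541
[ 0.5123563  -0.26998958  0.1998629 ]
(-0.124, -0.19) [ 0.50507678 -0.26303316]
(-0.124, -0.055) [ 0.51101486 -0.12816382]
(-0.21, 0) [ 0.42751731 -0.06943427]
(-0.07, 0) [ 0.56738182 -0.07559228]
```

Consistent enough. I go down beside the plate, then push along chute +y.

```bash
python3 -m creep '{"translation":[[-3,0,-35],[-6,0,-70],[-6,0,-81],[-6,0,-81],[-6,0,-81]],"yaw":[-0.017,-0.017,-0.017,-0.017,-0.017],"gripper":[60,60,60,60,60]}'
python3 -m creep '{"translation":[[1,15,0],[1,30,0],[2,42,0],[2,54,0],[3,66,0]],"yaw":[0,0,0,0,0],"gripper":[60,60,60,60,60]}'
python3 -m creep '{"translation":[[0,12,0],[1,24,0],[1,36,0],[2,46,0],[2,52,0]],"yaw":[0,0,0,0,0],"gripper":[60,60,60,60,60]}'
python3 - <<'E'
from h import *
w=cam('wrist');save(w,'pics/5.png',s=1.25);print(ctrl.get_obs()['ee_pos'],ctrl.get_obs()['eef_rot'])
E
```

```text
time_s: 1.55
ee_pos: [0.5065, -0.2708, 0.1199]
eef_rot: [-3.14, -0.001, 1.524]
force: [-0.2, -0.1, 0.5]
grip_width: 0.072
time_s: 1.97
ee_pos: [0.5097, -0.2032, 0.1205]
eef_rot: [-3.141, -0.0, 1.525]
force: [0.6, -0.1, -0.7]
grip_width: 0.0721
time_s: 2.38
ee_pos: [0.5118, -0.1498, 0.1205]
eef_rot: [-3.141, -0.001, 1.525]
force: [0.1, -0.0, -0.5]
grip_width: 0.0719
[ 0.51181889 -0.14947062  0.1204889 ] [-3.14114688e+00 -6.17619680e-04  1.52565071e+00]
```

View pics/5.png

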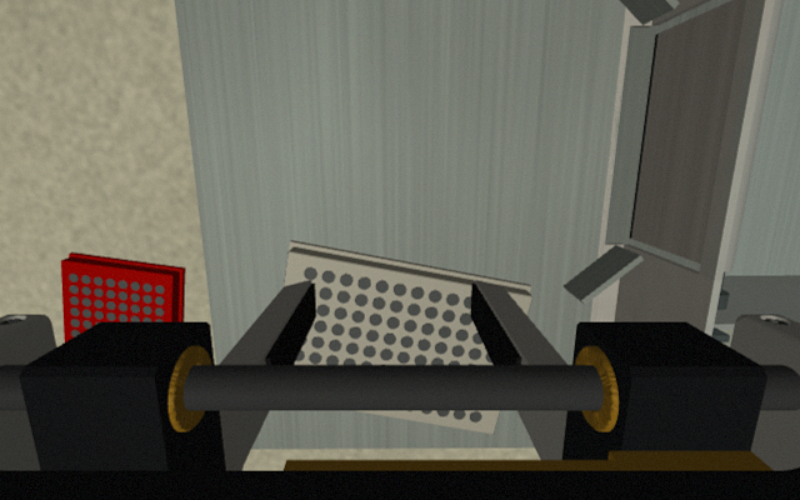

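The fingers appear to overlap the plate, which is still turned: far edge (291,241) to (531,287), guide end (565,290), flap at (640,140). I check whether it moved.

```bash
python3 - <<'E'
from h import *
w=cam('wrist')
r=lambda u,v,z:ray(w,u/1.25,v/1.25,z)
for z in(.1094,.115):print(r(291,245,z),r(531,291,z),r(492,432,z))
P=cloud(w);print('depth pts plate',[P[int(v/1.25),int(u/1.25)].round(4) for u,v in[(330,262),(420,275),(400,330),(470,425),(460,150),(290,320),(490,320),(262,360)]])
a=cam('side');save(a,'pics/6.png',(270,120,430,250),5)
E
```

```text
[ 0.4629772  -0.12358218  0.1094    ] [ 0.58109746 -0.15264785  0.1094    ] [ 0.56235383 -0.23332638  0.1094    ]
[ 0.46446198 -0.12237582  0.115     ] [ 0.57920993 -0.15061167  0.115     ] [ 0.56100142 -0.22898684  0.115     ]
depth pts plate [array([ 0.4816, -0.1323,  0.1106]), array([ 0.5256, -0.1419,  0.1091]), array([ 0.5144, -0.1708,  0.1095]), array([ 0.5501, -0.2273,  0.1108]), array([ 0.5479, -0.0821,  0.0975]), array([ 0.4756, -0.1381,  0.1688]), array([ 0.5482, -0.1439,  0.163 ]), array([ 0.4747, -0.1375,  0.1987])]
```

View pics/6.png

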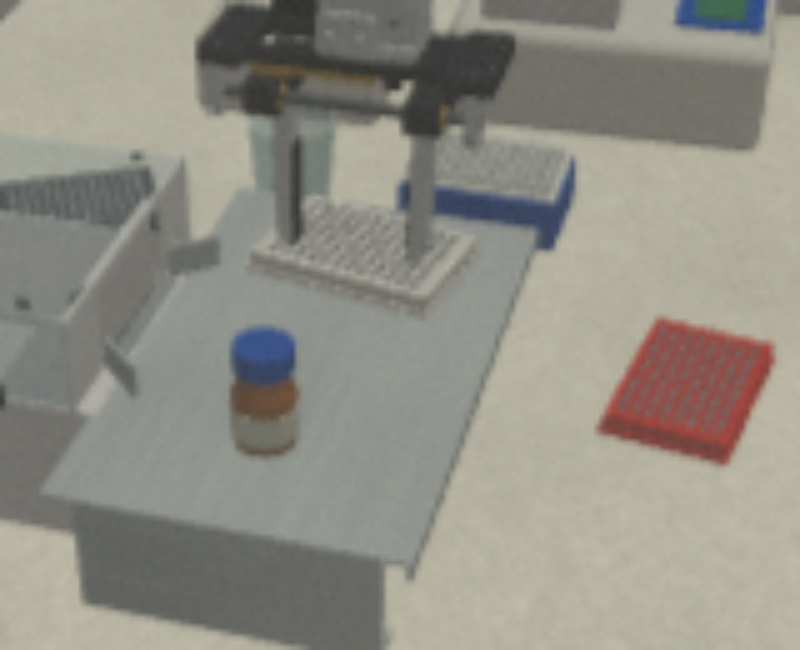

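The side view (crop) shows both fingers over the plate at (418,255) and (290,240), so they passed above it without touching. The fingertips are therefore higher than assumed, and I measure their height.

```bash
python3 - <<'E'
from h import *
a=cam('side')
# finger tips in crop px -> full px; ray intersect plane y=tcp y (+pad half) 
R=np.array(a['R']);o=-R.T@a['t']
for u,v in[(418,258),(290,242)]:
    px,py=270+u/5,120+v/5
    d=R.T@np.array([(px-a['cx'])/a['fx'],(py-a['cy'])/a['fy'],1])
    for y in(-.1495,-.1415):print((u,v),y,(o+d*(y-o[1])/d[1]).round(4))
P=cloud(a);col=a['pixels'].astype(int)
for n,c in(('side',a),('wrist',cam('wrist')),('scene',cam('scene'))):
    P=cloud(c);m=(c['depth']>0)&(abs(P[...,1]+.1495)<.015)&(abs(abs(P[...,0]-.512)-.042)<.012)&(P[...,2]>.1)&(P[...,2]<.19)
    print(n,m.sum(),np.histogram(P[m][:,2],np.arange(.1,.19,.005)))
print(ctrl.get_obs()['ee_pos'],ctrl.get_obs()['force'])
E
```

```text
(418, 258) -0.1495 [ 0.4699 -0.1495  0.1204]
(418, 258) -0.1415 [ 0.4684 -0.1415  0.1254]
(290, 242) -0.1495 [ 0.5521 -0.1495  0.1203]
(290, 242) -0.1415 [ 0.5499 -0.1415  0.1254]
side 255 (array([12, 59,  3,  0,  2,  4, 14, 14, 14, 19,  9, 19, 16, 11, 13, 17, 13]), array([0.1  , 0.105, 0.11 , 0.115, 0.12 , 0.125, 0.13 , 0.135, 0.14 ,
       0.145, 0.15 , 0.155, 0.16 , 0.165, 0.17 , 0.175, 0.18 , 0.185]))
wrist 6187 (array([  91,  257, 1215,    0,    0,  113,  207,  250,  277,  290,  335,
        351,  401,  434,  460,  495,  490]), array([0.1  , 0.105, 0.11 , 0.115, 0.12 , 0.125, 0.13 , 0.135, 0.14 ,
       0.145, 0.15 , 0.155, 0.16 , 0.165, 0.17 , 0.175, 0.18 , 0.185]))
scene 284 (array([ 4, 51, 48,  0,  1,  7,  9, 14, 19, 15, 17, 16, 21, 17, 18, 15,  9]), array([0.1  , 0.105, 0.11 , 0.115, 0.12 , 0.125, 0.13 , 0.135, 0.14 ,
       0.145, 0.15 , 0.155, 0.16 , 0.165, 0.17 , 0.175, 0.18 , 0.185]))
[ 0.51168871 -0.15167165  0.12044383] [-0.25721058  0.32797629 -0.31234405]
```

All three depth views put the fingertips at z about 0.124. They are about 4 mm above the reported TCP height, not 19 mm below it, so the stated finger length doesn't hold here. I go by the measurement: retreat, then come down so the tips sit about 6 mm above the shelf.

```bash
python3 -m creep '{"translation":[[-1,-35,0],[-3,-70,0],[-5,-105,0],[-6,-119,0],[-6,-119,0]],"yaw":[0,0,0,0,0],"gripper":[60,60,60,60,60]}'
python3 -m creep '{"translation":[[0,0,-10],[0,0,-20],[0,0,-23],[0,0,-23],[0,0,-23]],"yaw":[0,0,0,0,0],"gripper":[60,60,60,60,60]}'
python3 - <<'E'
from h import *
o=ctrl.get_obs();print(o['ee_pos'],o['force'])
for n in('side','wrist','scene'):
    c=cam(n);P=cloud(c);q=o['ee_pos'];m=(c['depth']>0)&(abs(P[...,1]-q[1])<.015)&(abs(abs(P[...,0]-q[0])-.042)<.012)&(P[...,2]>.08)&(P[...,2]<.15)
    print(n,np.histogram(P[m][:,2],np.arange(.08,.15,.005))[0])
E
```

```text
time_s: 3.1
ee_pos: [0.505, -0.2736, 0.1201]
eef_rot: [-3.141, -0.0, 1.52]
force: [-0.7, 0.3, 0.5]
grip_width: 0.072
time_s: 3.52
ee_pos: [0.5051, -0.2727, 0.0968]
eef_rot: [-3.14, -0.001, 1.521]
force: [-0.4, 0.6, 0.3]
grip_width: 0.0717
[ 0.50508366 -0.27274326  0.09681175] [-0.37588303  0.61580469  0.27873197]
side [ 0  0  0  0  6 11 10 12 12  9 11 10 16]
wrist [  0   0   0   0  54 193 231 272 295 306 358 371 408]
scene [ 0  0  0  0  0  0 11 10 12  9 11 13 17]
```

```bash
python3 -m creep '{"translation":[[1,15,0],[1,30,0],[2,42,0],[2,54,0],[3,66,0]],"yaw":[0,0,0,0,0],"gripper":[60,60,60,60,60]}'
python3 - <<'E'
from h import *
c=cam('wrist');save(c,'pics/7.png',s=1.25);o=ctrl.get_obs();print(o['ee_pos'],o['force'])
E
```

```text
time_s: 4.08
ee_pos: [0.5083, -0.2058, 0.0977]
eef_rot: [3.141, 0.0, 1.522]
force: [0.3, -0.4, 0.9]
grip_width: 0.0719
[ 0.50846463 -0.2041683   0.09762336] [1.2281937  1.35996131 0.45196423]
```

View pics/7.png

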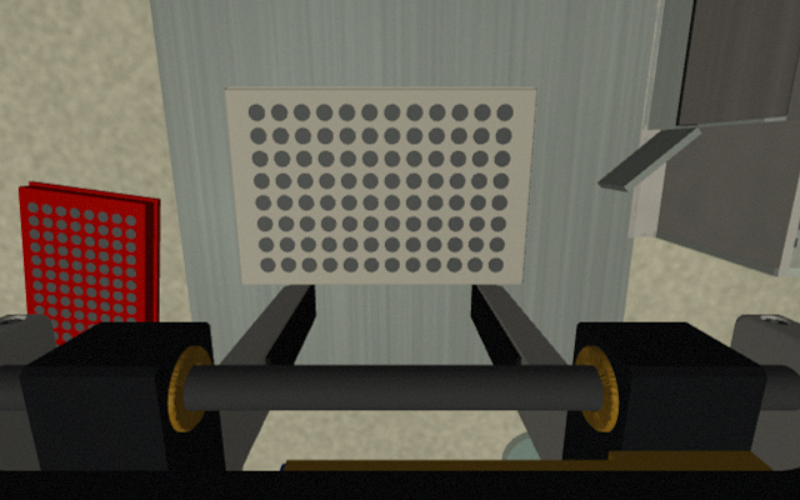

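Good: the plate is now square to the shelf, its near edge at row 284 lies against both fingers, and the guide is clear at (615,187). I keep pushing sideways, slower at the end.

```bash
python3 -m creep '{"translation":[[1,12,0],[1,24,0],[2,36,0],[2,48,0],[3,58,0]],"yaw":[0,0,0,0,0],"gripper":[60,60,60,60,60]}'
python3 -m creep '{"translation":[[0,4,0],[0,8,0],[1,12,0],[1,14,0],[1,14,0]],"yaw":[0,0,0,0,0],"gripper":[60,60,60,60,60]}'
cat >> h.py <<'E'
def plate():
    for n in('scene','side','wrist'):
        c=cam(n);P=cloud(c);m=(c['depth']>0)&(P[...,2]>.104)&(P[...,2]<.1155)&(P[...,0]>.40)&(P[...,0]<.6)&(abs(P[...,1]+.08)<.085)
        k,l,s,_=cv2.connectedComponentsWithStats(m.astype(np.uint8));q=P[l==1+np.argmax(s[1:,4])]
        (x,y),(w,h),an=cv2.minAreaRect((q[:,:2]*1000).astype(np.float32))
        print(n,[round(i,1) for i in(x,y,w,h,an)])
    o=ctrl.get_obs();print(o['ee_pos'],o['eef_rot'],o['force'])
    return c
E
python3 - <<'E'
from h import *
w=plate();save(w,'pics/8.png',s=1.25)
E
```

```text
time_s: 4.55
ee_pos: [0.5114, -0.145, 0.0977]
eef_rot: [-3.141, -0.0, 1.523]
force: [0.0, -1.0, 0.5]
grip_width: 0.072
time_s: 4.97
ee_pos: [0.5125, -0.1308, 0.0976]
eef_rot: [-3.141, -0.0, 1.523]
force: [0.4, -0.8, 0.2]
grip_width: 0.0718
scene [537.1, -89.4, 101.2, 76.1, 85.7]
side [510.2, -85.8, 103.1, 124.4, 87.8]
wrist [509.7, -87.4, 99.9, 124.3, 87.3]
[ 0.51240424 -0.13116788  0.09760895] [-3.14142706e+00 -3.94266679e-04  1.52230623e+00] [-0.58345479  0.26490646 -0.2465549 ]
```

View pics/8.png

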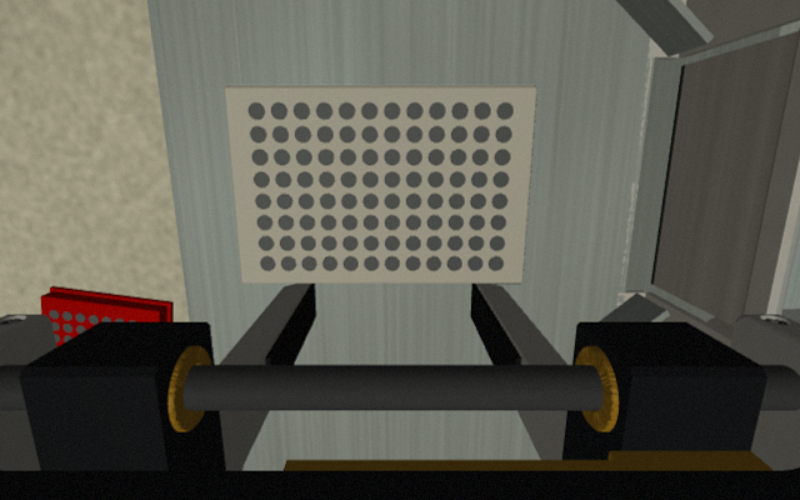

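The plate is square with corners (225,87), (536,88), (522,283), (242,282). The mouth's front edge runs (653,57) to (628,290), with a guide on each side. I compute the remaining offset.

```bash
python3 - <<'E'
from h import *
w=cam('wrist')
r=lambda u,v,z:ray(w,u/1.25,v/1.25,z)[:2]
c=[r(*p,.1094) for p in[(225,87),(536,88),(522,283),(242,282)]];pc=np.mean(c,0);d=c[1]-c[0]+c[2]-c[3]
print('plate',pc,np.arctan2(d[1],d[0]))
print('shelf near edge',r(150,5,.095),r(187,320,.095),'shelf end?',r(653,57,.095),r(628,290,.095))
print('guides ends top', r(616,0,.117),'inner near panel',r(712,38,.117),r(650,292,.117))
P=cloud(w);print([P[int(v/1.25),int(u/1.25)].round(3) for u,v in[(640,20),(700,40),(640,310),(668,150),(630,295)]])
E
```

```text
plate [ 0.51003102 -0.07860938] -0.05200648538204268
shelf near edge [0.41862492 0.0004456 ] [ 0.41104123 -0.13833918] shelf end? [ 0.62728739 -0.02959219] [ 0.62535988 -0.13323973]
guides ends top [ 0.59897431 -0.01363508] inner near panel [ 0.6353275  -0.02804126] [ 0.62191144 -0.12635505]
[array([ 0.618, -0.016,  0.099]), array([ 0.631, -0.028,  0.116]), array([ 0.624, -0.138,  0.108]), array([ 0.646, -0.069,  0.082]), array([ 0.626, -0.136,  0.096])]
```

The plate is square and about 4 mm right of the mouth line. I nudge it, back off, rise, and turn behind it; I also check the gripper body's clearance over the bottle.

```bash
python3 -m creep '{"translation":[[0,2,0],[0,4,0],[0,4,0],[0,-4,0],[0,-12,0]],"yaw":[0,0,0,0,0],"gripper":[60,60,60,60,60]}'
python3 -m creep '{"translation":[[0,-6,20],[0,-6,55],[-20,-6,80],[-50,5,80],[-80,18,80]],"yaw":[0,0,-0.12,-0.24,-0.36],"gripper":[90,90,90,90,90]}'
python3 - <<'E'
from h import *
plate();o=ctrl.get_obs();q=o['ee_pos']
for n in('side','scene'):
    c=cam(n);P=cloud(c);m=(c['depth']>0)&(np.hypot(P[...,0]-.527,P[...,1]-.016)<.03);print('bottle top',np.percentile(P[m][:,2],[95,99.5]))
    rot=o['eef_rot'][2];D=P-q;j=np.array([-np.sin(rot),np.cos(rot)]);k=np.array([np.cos(rot),np.sin(rot)])
    a=abs(D[...,:2]@j);b=abs(D[...,:2]@k)
    m=(c['depth']>0)&(a>.055)&(a<.1)&(b<.045)&(D[...,2]>0)&(D[...,2]<.2)
    print('body outboard of fingers, z above tcp',np.percentile(D[m][:,2],[0,1,5]),m.sum())
E
```

```text
time_s: 5.58
ee_pos: [0.5125, -0.1436, 0.0977]
eef_rot: [-3.142, -0.0, 1.523]
force: [-0.2, 0.1, -0.2]
grip_width: 0.0719
time_s: 6.0
ee_pos: [0.4319, -0.1266, 0.1786]
eef_rot: [3.139, -0.0, 1.156]
force: [0.8, 0.0, -0.0]
grip_width: 0.0608
scene [511.3, -76.6, 83.9, 128.2, 87.3]
side [511.1, -75.5, 88.2, 124.7, 87.9]
wrist [510.2, -74.5, 81.8, 124.1, 87.2]
[ 0.43155658 -0.12587566  0.17827912] [ 3.14064135e+00 -3.39788915e-04  1.16244607e+00] [ 0.14919295 -0.99764237  0.15516076]
bottle top [0.16057271 0.16149678]
body outboard of fingers, z above tcp [0.10041675 0.10266454 0.10598581] 600
bottle top [0.16283525 0.16519767]
body outboard of fingers, z above tcp [0.09932365 0.10316112 0.10681826] 609
```

Clearance is fine: body bottom about 0.198 against bottle top 0.165. The plate is at (0.511, -0.0755), yaw about -0.045, on line. Next I turn and go down behind its tail.

```bash
python3 -m creep '{"translation":[[-5,15,0],[-10,30,0],[-12,45,0],[-12,54,0],[-12,54,0]],"yaw":[-0.12,-0.24,-0.36,-0.48,-0.6],"gripper":[90,90,90,90,90]}'
python3 -m creep '{"translation":[[0,0,0],[0,0,0],[0,0,0],[0,0,0],[0,0,0]],"yaw":[-0.12,-0.24,-0.36,-0.48,-0.6],"gripper":[90,90,90,90,90]}'
```

```text
time_s: 6.67
ee_pos: [0.4219, -0.0716, 0.178]
eef_rot: [3.141, -0.0, 0.561]
force: [0.6, -0.1, -0.0]
grip_width: 0.0609
time_s: 7.08
ee_pos: [0.4229, -0.0721, 0.1778]
eef_rot: [3.141, -0.0, -0.044]
force: [-0.4, 0.0, -0.9]
grip_width: 0.0605
```

```bash
python3 -m creep '{"translation":[[0,0,-35],[0,0,-70],[0,0,-80],[0,0,-80],[0,0,-80]],"yaw":[0,0,0,0,0],"gripper":[90,90,90,90,90]}'
python3 -m creep '{"translation":[[14,0,0],[28,-1,0],[42,-2,0],[54,-2,0],[64,-3,0]],"yaw":[0,0,0,0,0],"gripper":[90,90,90,90,90]}'
python3 - <<'E'
from h import *
plate();c=cam('scene');save(c,'pics/9.png',(190,150,410,350),3.5)
E
```

```text
time_s: 7.5
ee_pos: [0.4236, -0.0724, 0.0985]
eef_rot: [3.141, 0.0, -0.043]
force: [0.8, 0.3, 0.2]
grip_width: 0.0607
time_s: 7.92
ee_pos: [0.4896, -0.0757, 0.1008]
eef_rot: [3.14, -0.003, -0.043]
force: [-0.6, -0.6, 0.7]
grip_width: 0.0605
scene [543.8, -77.9, 84.5, 113.4, 88.7]
side [550.2, -76.9, 85.5, 100.5, 88.4]
wrist [551.8, -76.6, 82.2, 99.8, 87.6]
[ 0.48856974 -0.07561329  0.09999161] [ 3.14059334e+00 -1.78348979e-03 -4.27958753e-02] [-0.8159312  -0.23211754 -0.16775611]
```

View pics/9.png

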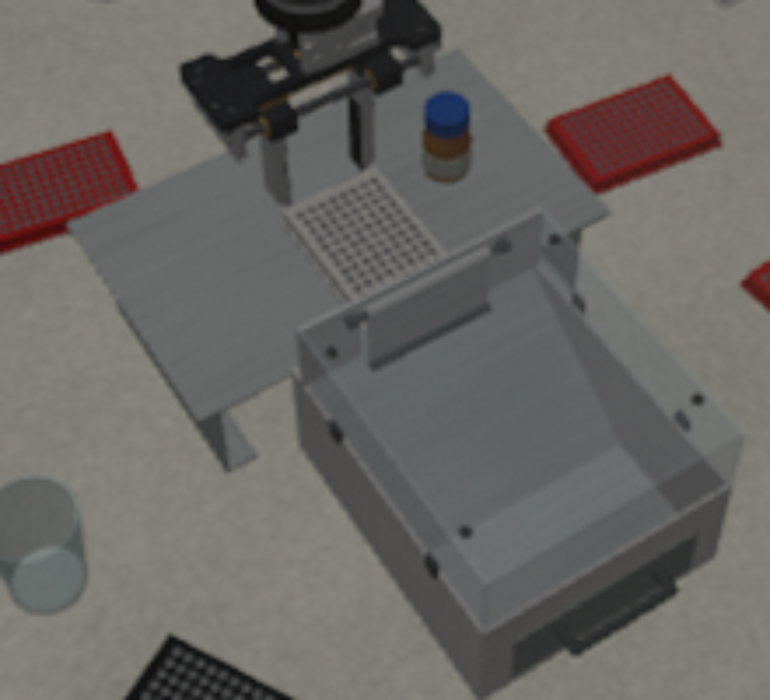

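The plate is square, in line, entering the guides (crop (365,240)); the bottle is untouched. I continue through the flap.

```bash
python3 -m creep '{"translation":[[11,0,-3],[22,-1,-3],[33,-1,-3],[44,-2,-3],[54,-2,-3]],"yaw":[0,0,0,0,0],"gripper":[90,90,90,90,90]}'
python3 -m creep '{"translation":[[9,0,0],[18,-1,0],[27,-1,0],[36,-2,0],[36,-2,0]],"yaw":[0,0,0,0,0],"gripper":[90,90,90,90,90]}'
python3 - <<'E'
from h import *
c=cam('scene');save(c,'pics/10.png',(190,150,410,350),3.5);o=ctrl.get_obs();print(o['ee_pos'],o['force'])
E
```

```text
time_s: 8.53
ee_pos: [0.5422, -0.0777, 0.0975]
eef_rot: [3.141, -0.002, -0.043]
force: [-1.2, -0.3, 0.1]
grip_width: 0.0608
time_s: 8.95
ee_pos: [0.579, -0.0799, 0.0984]
eef_rot: [3.14, -0.003, -0.043]
force: [0.1, -0.4, -0.2]
grip_width: 0.061
[ 0.57828292 -0.07976417  0.09814753] [-0.18988054  0.63015102 -0.24560567]
```

View pics/10.png

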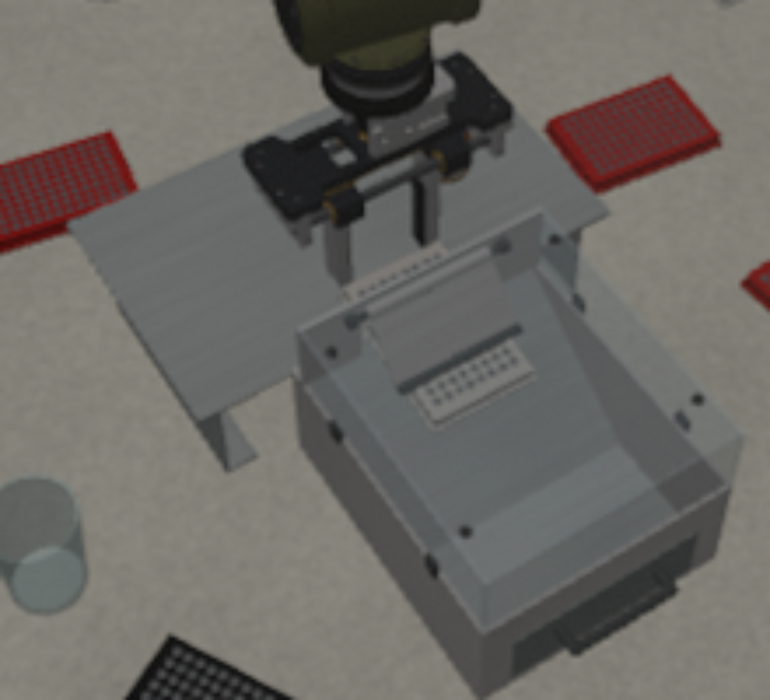

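The plate is through the mouth holding the flap open (front at crop (470,385)), its tail still showing at (395,275). I push the tail on over the edge.

```bash
python3 -m creep '{"translation":[[10,0,-1],[20,-1,-1],[30,-1,-1],[38,-2,-1],[44,-2,-1]],"yaw":[0,0,0,0,0],"gripper":[90,90,90,90,90]}'
python3 - <<'E'
from h import *
c=cam('scene');P=cloud(c);o=ctrl.get_obs();print(o['ee_pos'],o['force'])
m=(c['depth']>0)&(P[...,0]>.6)&(P[...,0]<.86)&(abs(P[...,1]+.085)<.1)&(c['pixels'].min(-1)>165)
print(m.sum(),P[m].mean(0) if m.any() else 0)
save(c,'pics/11.png',(190,150,410,350),3.5)
E
```

```text
time_s: 9.42
ee_pos: [0.6222, -0.0819, 0.0975]
eef_rot: [3.14, -0.003, -0.043]
force: [0.4, -0.2, 0.2]
grip_width: 0.0608
[ 0.62285763 -0.08183019  0.09748635] [ 1.4854247  -0.14269639  0.06183777]
0 0
```

View pics/11.png

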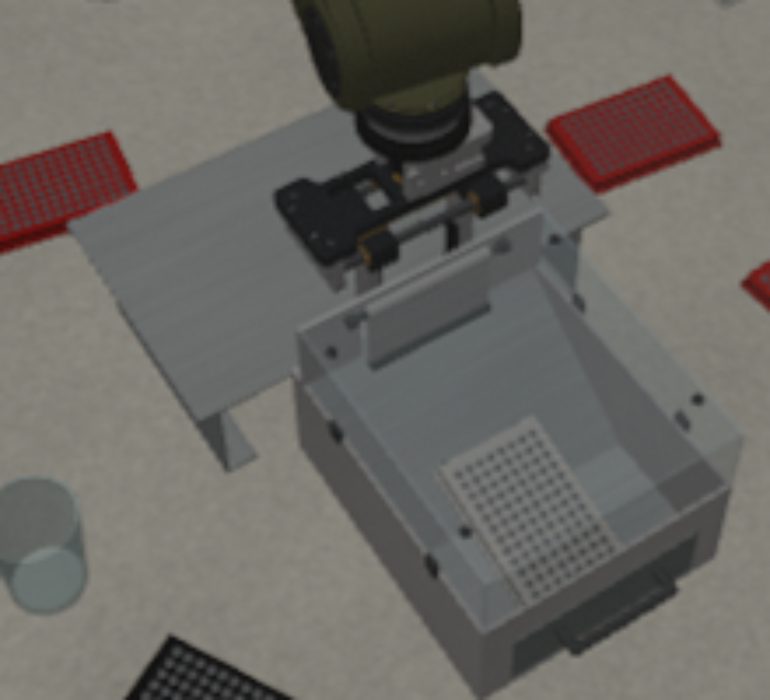

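The plate has slid down into the bin (crop (530,510)) and the flap hangs shut. I draw back, rise, and check.

```bash
python3 -m creep '{"translation":[[-20,1,0],[-60,2,0],[-100,4,0],[-120,5,20],[-140,6,50]],"yaw":[0,0,0,0,0],"gripper":[90,90,90,90,90]}'
python3 -m creep '{"translation":[[-30,0,30],[-60,0,60],[-60,0,80],[-60,0,80],[-60,0,80]],"yaw":[0,0,0,0,0],"gripper":[90,90,90,90,90]}'
python3 - <<'E'
from h import *
c=cam('scene');save(c,'pics/12.png',s=1.25)
cs=[ray(c,190+u/3.5,150+v/3.5,.035) for u,v in[(443,468),(535,418),(618,550),(525,607)]]
print('plate centre if z~.035',np.mean(cs,0))
P=cloud(c);print([P[int(150+v/3.5),int(190+u/3.5)].round(3) for u,v in[(460,470),(530,430),(530,510),(600,545),(530,590)]])
s=cam('side')
for k in(c,s):
    Q=cloud(k);m=(k['depth']>0)&(np.hypot(Q[...,0]-.525,Q[...,1]-.016)<.05)&(Q[...,2]>.12);print('bottle',np.median(Q[m],0))
o=ctrl.get_obs();print(o['ee_pos'],o['force'],o['joint_vel'].round(3))
E
```

```text
time_s: 9.88
ee_pos: [0.4792, -0.0753, 0.1459]
eef_rot: [3.141, 0.002, -0.043]
force: [0.1, 0.2, 0.5]
grip_width: 0.0607
time_s: 10.3
ee_pos: [0.419, -0.0754, 0.2269]
eef_rot: [3.141, -0.001, -0.043]
force: [0.2, -0.2, -0.7]
grip_width: 0.0609
plate centre if z~.035 [ 0.77647724 -0.08758207  0.035     ]
[array([ 0.786, -0.157,  0.161]), array([ 0.784, -0.102,  0.158]), array([ 0.831, -0.137,  0.157]), array([ 0.862, -0.104,  0.126]), array([ 0.859, -0.155,  0.117])]
bottle [0.53359746 0.00997584 0.15350483]
bottle [0.52216645 0.02755728 0.1474331 ]
[ 0.41882974 -0.07516638  0.22497751] [-0.51867375  0.36471043 -0.83974495] [ 0.002  0.023 -0.002  0.001  0.003  0.001]
```

View pics/12.png

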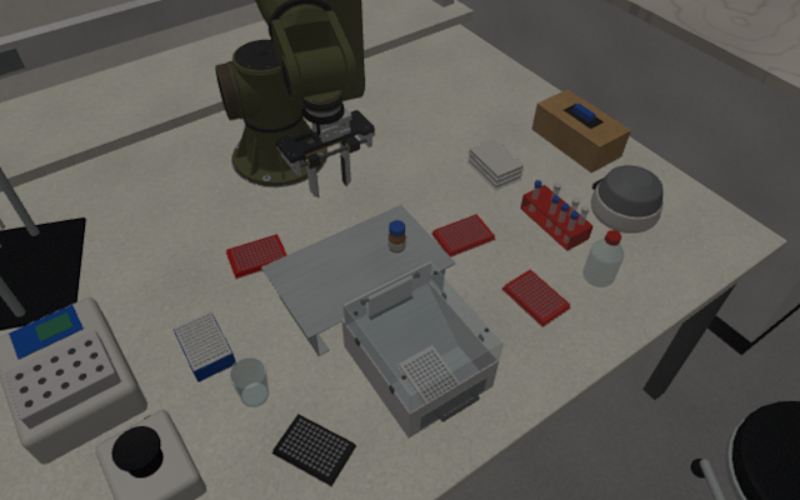

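```bash
python3 -c "
from station import ctrl
print(ctrl.hand_in())"
```

```text
the job is handed in; nothing more can be done
None
```

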